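# Shim the rocking corner of a rotary-stage base plate

## Robot

A 7-joint arm with a two-finger parallel gripper is mounted at the origin on the work surface. World frame = base frame: x ahead of the robot, y to its left, z up, the work surface at z = 0. Lengths are in m, angles in degrees, forces in N, time in s.
With the tool pointing down it reaches from about 0.35 to 0.9 m from the base axis. Payload 7.2 kg.
Tool frame: the origin (TCP) lies on the centre line of the jaws, within the pads' length; the fingertips stand 8 mm ahead of it and the grasp point (between the pads) lies 11 mm behind it; z points along the fingers, x is the direction in which the jaws open and shut, and the axes are right-handed (so a half turn about z gives the same grasp; the last joint's range is limited). The gripper opens to 88 mm and grips with 3 to 60 N. Pads are 20 mm wide; open, the fingers measure 115 mm over their backs; the gripper's body (75 mm by 178 mm) begins 61 mm behind the grasp point.
Start: joints at [-67.162, 23.554, -0.728, 91.456, 0.321, 64.991, -4.71], TCP at [0.281, 0.558, 0.204] pointing down, gripper open.
Joint ranges: [-169.25, 169.25], [-16.82, 113.86], [-84.01, 82.57], [7.8, 145.47], [-59.2, 239.2], [7.22, 106.19], [-163.78, 163.78]. Speed limits (degrees/s): [136.94, 136.94, 172.46, 172.46, 180, 180, 180].

## Interface

Orientations are given as a 3x3 rotation matrix whose columns are the frame's x, y, z axes.
In Python, from rig import readout, camera, camera_info, job gives the robot as it stands.
- The arm moves only by the tool step_arm, never from a script. Its arguments are lists of equal length, an entry for each row: "offset": the shift along the world's x, y, z in m, a list of three; "angular": the turn, a rotation vector about the world's x, y, z in degrees, a list of three; "grip": the finger opening in m, from 0 to 0.0878. A call has exactly 8 rows; each row is the pose to reach, as a shift and turn from the pose commanded when the call began; what a row does not reach only later rows make up. A row lasts 1/10 s, in which the tool goes at most 50 mm and 8.59 degrees, less where a joint would pass 70% of its speed; a pose out of reach is approached as far as the arm can. A call with a gripper value outside its range is refused whole. The fingers move at their own pace and stop on an object; the grip force is fixed at half the most. Time passes only in rows, so rows that repeat a pose let the fingers close, or fill a call up. It gives the time, the measured TCP pose, the force and the opening at its end, in the units of the state.
- readout.get_obs(): the state, without advancing time (a new reading comes with each control period).
- camera(name): name is "side" or "top" or "wrist"; returns the picture (420x560x3 uint8, blue, green, red); there is no depth.
- camera_info(name): a dict with "intrinsics" (3x3 intrinsics, pixels), "R" (3x3) and "t" (3): a world point X has camera coordinates R X + t. Camera axes: x right, y down, z forward; pixel columns grow to the right and rows downward; lengths in m; the calibration is good to about 2 mm. A picture is of the moment at which its call begins: read the wrist's pose just before it. camera_info takes no time and is no camera call; for the wrist camera it gives the pose at the moment of the call.
- job.close_job(): hands the job in, once; it reports no verdict.
The state is a dict: "time": time; "qpos": joint angles; "qd": joint speeds; "tau": joint torques, N m; "ee_pos": TCP position; "ee_rot": TCP orientation; "wrist_force": force on the tool from outside, world axes, zero at the start; "ft_torque": the same for the moment, N m; "finger_gap": finger opening in m.
Only numpy, scipy, OpenCV 4.12 (cv2) and the standard library are available. Lean on these libraries where they do the work, as an engineer would, in place of code of your own. Each camera call takes 0.05 s, during which the arm holds its last target. There are 200 camera calls.

## Task

One of the four feet under the blue base plate of this rotary stage has gone soft. With closed fingertips, press lightly down on the plate's corners one at a time until you find the one that rocks, then push that corner's slotted shim along the bench under the plate until its upturned end sits flat against the plate's edge, and press the same corner once more to check that it now stands firm. Push and press only: pick nothing up, leave the other three shims and the things around and on the stage where they are, and do not shift the plate.

Things in the scene. Friction and masses are not known exactly. Their poses are not given: they have to be found in the camera images.
- base: Blue metal base plate, 160 (x) by 200 (y) by 12 mm thick, about 2.6 kg, resting loose and level on four black rubber feet 8 mm high (top face 20 mm above the bench). Origin: centre of its underside, z up. In its middle a round stage 96 mm across rises 26 mm above the plate. Feet, 18 mm across, stand under it at x +-52, y +-80 mm; one, at any corner, is soft but looks like the rest.
- corner_1 (a point): Place to press on the plate's top face near its far left corner (seen from the robot, plate square), 20 mm above the bench, at x +60, y +84 mm in the base's frame. If its foot is the soft one, about 6 N makes the plate dip about 4 mm here and it springs back when let go; a sound corner gives under 1 mm.
- corner_2 (a point): Place to press on the plate's top face near its far right corner (seen from the robot, plate square), 20 mm above the bench, at x +60, y -84 mm in the base's frame. If its foot is the soft one, about 6 N makes the plate dip about 4 mm here and it springs back when let go; a sound corner gives under 1 mm.
- corner_3 (a point): Place to press on the plate's top face near its near left corner (seen from the robot, plate square), 20 mm above the bench, at x -60, y +84 mm in the base's frame. If its foot is the soft one, about 6 N makes the plate dip about 4 mm here and it springs back when let go; a sound corner gives under 1 mm.
- corner_4 (a point): Place to press on the plate's top face near its near right corner (seen from the robot, plate square), 20 mm above the bench, at x -60, y -84 mm in the base's frame. If its foot is the soft one, about 6 N makes the plate dip about 4 mm here and it springs back when let go; a sound corner gives under 1 mm.
- shim_1: U-shaped steel shim, 90 g, loose on the bench outside corner_1; slides easily. Its x points to the plate's +y edge: legs 45 mm long, 48 over both, 28 mm slot that straddles the foot, 7.4 thick. Outer end: upturned lip 48 wide, 19 high, 4 thick (x -4 to 0). Origin: mid lip, plate-side face, on the bench. Leg tips start 6-16 mm off the edge. Home: origin at x +52, y +100 mm in the base's frame.
- shim_2: U-shaped steel shim, 90 g, loose on the bench outside corner_2; slides easily. Its x points to the plate's -y edge: legs 45 mm long, 48 over both, 28 mm slot that straddles the foot, 7.4 thick. Outer end: upturned lip 48 wide, 19 high, 4 thick (x -4 to 0). Origin: mid lip, plate-side face, on the bench. Leg tips start 6-16 mm off the edge. Home: origin at x +52, y -100 mm in the base's frame.
- shim_3: U-shaped steel shim, 90 g, loose on the bench outside corner_3; slides easily. Its x points to the plate's +y edge: legs 45 mm long, 48 over both, 28 mm slot that straddles the foot, 7.4 thick. Outer end: upturned lip 48 wide, 19 high, 4 thick (x -4 to 0). Origin: mid lip, plate-side face, on the bench. Leg tips start 6-16 mm off the edge. Home: origin at x -52, y +100 mm in the base's frame.
- shim_4: U-shaped steel shim, 90 g, loose on the bench outside corner_4; slides easily. Its x points to the plate's -y edge: legs 45 mm long, 48 over both, 28 mm slot that straddles the foot, 7.4 thick. Outer end: upturned lip 48 wide, 19 high, 4 thick (x -4 to 0). Origin: mid lip, plate-side face, on the bench. Leg tips start 6-16 mm off the edge. Home: origin at x -52, y -100 mm in the base's frame.
- bush: Ground steel bush (ring), 52 mm across, 42 mm high, standing loose on the middle of the rotary stage. Bystander. Origin: centre of its underside, 46 mm above the bench.
- cup: Black plastic cup, 60 mm across, 75 mm high, on the bench beyond the plate. Bystander. Origin: centre of its underside.
- block: Steel V-block, 45 by 75 by 38 mm high, V groove on top along its y, on the bench beyond the plate. Bystander. Origin: centre of its underside.
- driver: Screwdriver, 160 mm long, lying on the bench between the robot and the plate. Bystander. Its x axis runs along it, origin near its middle, on the bench.
Mind the look-alikes: they are no part of the job. What is shaped like the shim_1 but black is not meant.

How it is judged (in metres and radians):
On the way, in this order (a step that is already met when the one before it is completed fails the run):
1. a corner is pressed lightly (under 40 N) with the fingers and dips: the rocking corner is found (contact force between the fingers and base between 1.5 and 40 N and height (world z) of any of corner_1, corner_2, corner_3, corner_4 below 0.0175 m), for 0.05 s.
2. one shim is home under its corner, its lip within 5 mm of the plate's edge (((y of shim_1 in the frame of base below 0.105 m and x of shim_1 in the frame of base between 0.044 and 0.06 m and height (world z) of shim_1 below 0.004 m) or (y of shim_2 in the frame of base above -0.105 m and x of shim_2 in the frame of base between 0.044 and 0.06 m and height (world z) of shim_2 below 0.004 m) or (y of shim_3 in the frame of base below 0.105 m and x of shim_3 in the frame of base between -0.06 and -0.044 m and height (world z) of shim_3 below 0.004 m) or (y of shim_4 in the frame of base above -0.105 m and x of shim_4 in the frame of base between -0.06 and -0.044 m and height (world z) of shim_4 below 0.004 m))), for 0.1 s.
3. that corner is pressed again with 3 to 40 N and is now carried by its shim (contact force between the fingers and base between 3 and 40 N and ((y of shim_1 in the frame of base below 0.105 m and x of shim_1 in the frame of base between 0.044 and 0.06 m and height (world z) of shim_1 below 0.004 m and contact force between shim_1 and base above 1 N and horizontal distance between the grasp point and corner_1 below 0.05 m and height (world z) of corner_1 above 0.0175 m) or (y of shim_2 in the frame of base above -0.105 m and x of shim_2 in the frame of base between 0.044 and 0.06 m and height (world z) of shim_2 below 0.004 m and contact force between shim_2 and base above 1 N and horizontal distance between the grasp point and corner_2 below 0.05 m and height (world z) of corner_2 above 0.0175 m) or (y of shim_3 in the frame of base below 0.105 m and x of shim_3 in the frame of base between -0.06 and -0.044 m and height (world z) of shim_3 below 0.004 m and contact force between shim_3 and base above 1 N and horizontal distance between the grasp point and corner_3 below 0.05 m and height (world z) of corner_3 above 0.0175 m) or (y of shim_4 in the frame of base above -0.105 m and x of shim_4 in the frame of base between -0.06 and -0.044 m and height (world z) of shim_4 below 0.004 m and contact force between shim_4 and base above 1 N and horizontal distance between the grasp point and corner_4 below 0.05 m and height (world z) of corner_4 above 0.0175 m))), for 0.15 s.
At the end, for the whole second after the job is handed in: The rocking corner's shim lies flat with its lip within 5 mm of the plate's edge, 8 mm along it; the plate is level, at rest, within 12 mm of its start; the other shims moved under 12 mm, the bush, cup and V-block under 15 mm, the screwdriver under 20 mm (angle between base's own z axis and vertical below 0.012 rad and linear speed of base below 0.01 m/s and distance of base from where it was at the start of the episode below 0.012 m and distance of each of bush, cup, block from where it was at the start of the episode below 0.015 m and distance of driver from where it was at the start of the episode below 0.02 m and ((y of shim_1 in the frame of base below 0.105 m and x of shim_1 in the frame of base between 0.044 and 0.06 m and height (world z) of shim_1 below 0.004 m and linear speed of shim_1 below 0.01 m/s and distance of each of shim_2, shim_3, shim_4 from where it was at the start of the episode below 0.012 m) or (y of shim_2 in the frame of base above -0.105 m and x of shim_2 in the frame of base between 0.044 and 0.06 m and height (world z) of shim_2 below 0.004 m and linear speed of shim_2 below 0.01 m/s and distance of each of shim_1, shim_3, shim_4 from where it was at the start of the episode below 0.012 m) or (y of shim_3 in the frame of base below 0.105 m and x of shim_3 in the frame of base between -0.06 and -0.044 m and height (world z) of shim_3 below 0.004 m and linear speed of shim_3 below 0.01 m/s and distance of each of shim_1, shim_2, shim_4 from where it was at the start of the episode below 0.012 m) or (y of shim_4 in the frame of base above -0.105 m and x of shim_4 in the frame of base between -0.06 and -0.044 m and height (world z) of shim_4 below 0.004 m and linear speed of shim_4 below 0.01 m/s and distance of each of shim_1, shim_2, shim_3 from where it was at the start of the episode below 0.012 m))); the robot touches nothing.
It fails at once if a shim is lifted or tipped up off the bench (height (world z) of any of shim_1, shim_2, shim_3, shim_4 above 0.008 m or angle between any of shim_1, shim_2, shim_3, shim_4's own z axis and vertical above 0.25 rad).
It fails at once if the plate is lifted, tipped or shoved along the bench (height (world z) of base above 0.013 m or angle between base's own z axis and vertical above 0.08 rad or distance of base from where it was at the start of the episode above 0.02 m).
It fails at once if a shim at another corner is pushed in as well (distance of each of shim_1, shim_2 from where it was at the start of the episode above 0.02 m or distance of each of shim_1, shim_3 from where it was at the start of the episode above 0.02 m or distance of each of shim_1, shim_4 from where it was at the start of the episode above 0.02 m or distance of each of shim_2, shim_3 from where it was at the start of the episode above 0.02 m or distance of each of shim_2, shim_4 from where it was at the start of the episode above 0.02 m or distance of each of shim_3, shim_4 from where it was at the start of the episode above 0.02 m).
It fails at once if the bush, cup, V-block or screwdriver is lifted or knocked over (height (world z) of bush above 0.056 m or height (world z) of any of cup, block above 0.01 m or height (world z) of driver above 0.03 m or angle between any of cup, bush's own z axis and vertical above 0.3 rad).
It also fails if it takes over 61 s, if anything falls off the work surface, if the arm or the gripper's body presses on something with over 40 N, if the wrist force passes 120 N, or if a joint passes its speed limit or range.

## Working session

There is one attempt and no reset: what is moved stays moved. The work goes in short steps, Python scripts to look and compute and a tool call to move; the robot and the scene stay as the last step left them, time stands still between calls to the robot, and variables do not carry over. Pictures are saved under pics/ and viewed, about 8 in all and at most 12, crops included, and the job is handed in when it is done.

Besides the shell and the picture viewer there is one more tool, called as a command line: name --argument value ..., lists and objects as JSON in quotes. step_arm: Moves the arm, as the interface text tells. Its arguments: {"type":"object","properties":{"offset":{"type":"array","items":{"type":"array","items":{"type":"number"}}},"angular":{"type":"array","items":{"type":"array","items":{"type":"number"}}},"grip":{"type":"array","items":{"type":"number"}}},"required":["offset","angular","grip"]}

```bash
mkdir -p pics; ls
python3 - <<'E'
from rig import readout,camera,camera_info
import cv2,numpy as np
o=readout.get_obs();print({k:np.round(v,3).tolist() for k,v in o.items()})
for n in("top","side"):
    cv2.imwrite(f"pics/{n}0.png",camera(n));i=camera_info(n);print(n,np.round(i["intrinsics"],1).tolist(),np.round(i["R"],3).tolist(),np.round(i["t"],3).tolist())
E
```

```text
pics
{'time': 0.0, 'qpos': [-67.161, 23.598, -0.729, 91.503, 0.319, 64.99, -4.708], 'qd': [0.112, -0.002, 0.052, -0.027, 0.051, 0.048, 0.014], 'tau': [-0.002, -58.794, 0.641, -29.109, -0.054, 0.018, 0.0], 'ee_pos': [0.281, 0.558, 0.203], 'ee_rot': [[0.45, 0.893, -0.001], [0.893, -0.45, -0.001], [-0.002, 0.0, -1.0]], 'wrist_force': [-0.066, 0.216, -0.223], 'ft_torque': [0.028, 0.008, -0.03], 'finger_gap': 0.088}
top [[382.1, 0.0, 271.6], [0.0, 382.1, 209.8], [0.0, 0.0, 1.0]] [[-0.019, -1.0, 0.015], [-0.981, 0.016, -0.192], [0.191, -0.018, -0.981]] [0.033, 0.571, 0.653]
side [[464.6, 0.0, 278.2], [0.0, 464.6, 218.8], [0.0, 0.0, 1.0]] [[0.912, -0.41, 0.0], [-0.3, -0.667, -0.682], [0.28, 0.622, -0.731]] [-0.517, 0.218, 0.654]
```

View pics/top0.png

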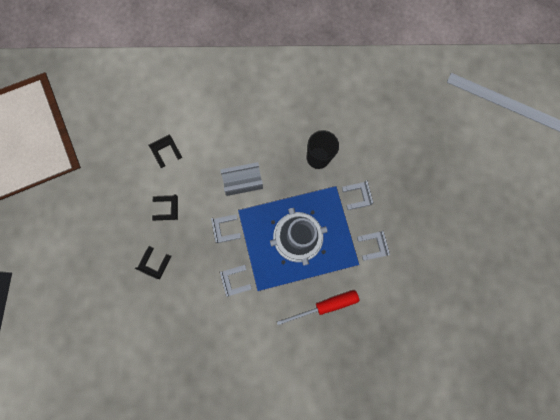

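View pics/side0.png

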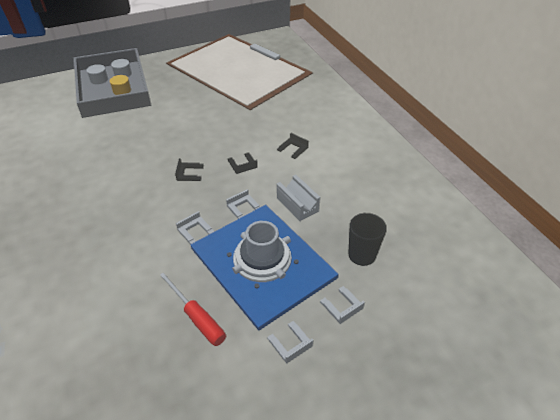

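Top view: plate corners are at about (239,210), (337,187), (358,265) and (258,291). The steel shims are at (226,229)=1, (358,195)=2, (235,281)=3 and (374,246)=4. The black look-alikes at (165,150), (165,208) and (153,262) are not meant. The cup is at (322,150), V-block at (242,180), driver at (320,307) and bush at (300,235). Next I'll measure the plate and check the shims in a close crop.

```bash
cat > h.py <<'E'
from rig import readout,camera,camera_info
import cv2,numpy as np
def ray(n,uv,z,info=None):
    i=info or camera_info(n);R=np.array(i["R"]);t=np.array(i["t"]);K=np.array(i["intrinsics"])
    d=R.T@np.linalg.inv(K)@np.array([uv[0],uv[1],1.]);c=-R.T@t
    return c+d*(z-c[2])/d[2]
def plate(n,img,off=(0,0)):
    hsv=cv2.cvtColor(img,cv2.COLOR_BGR2HSV)
    m=cv2.inRange(hsv,(100,120,40),(125,255,255))
    cs=max(cv2.findContours(m,cv2.RETR_EXTERNAL,cv2.CHAIN_APPROX_NONE)[0],key=cv2.contourArea)
    P=np.array([ray(n,p[0],.02)[:2] for p in cv2.convexHull(cs)],np.float32)
    return cv2.minAreaRect(P),P
E
python3 - <<'E'
from h import *
for n in("top","side"):
    img=cv2.imread(f"pics/{n}0.png");r,P=plate(n,img);print(n,r);print(cv2.boxPoints(r).round(4).tolist())
    i=camera_info(n);
img=cv2.imread("pics/top0.png");cv2.imwrite("pics/crop1.png",cv2.resize(img[170:330,200:400],None,fx=4,fy=3.75,interpolation=cv2.INTER_CUBIC)[:600])
E
```

```text
top ((0.5243726968765259, -0.026257894933223724), (0.15830418467521667, 0.19853252172470093), 13.155661582946777)
[[0.424699991941452, 0.052400000393390656], [0.4699000120162964, -0.14090000092983246], [0.6240000128746033, -0.10490000247955322], [0.5788999795913696, 0.08839999884366989]]
side ((0.5239906311035156, -0.03036317229270935), (0.1601666659116745, 0.2016143947839737), 13.104698181152344)
[[0.42309999465942383, 0.04969999939203262], [0.46880000829696655, -0.14669999480247498], [0.6248000264167786, -0.1103999987244606], [0.5791000127792358, 0.0860000029206276]]
```

View pics/crop1.png

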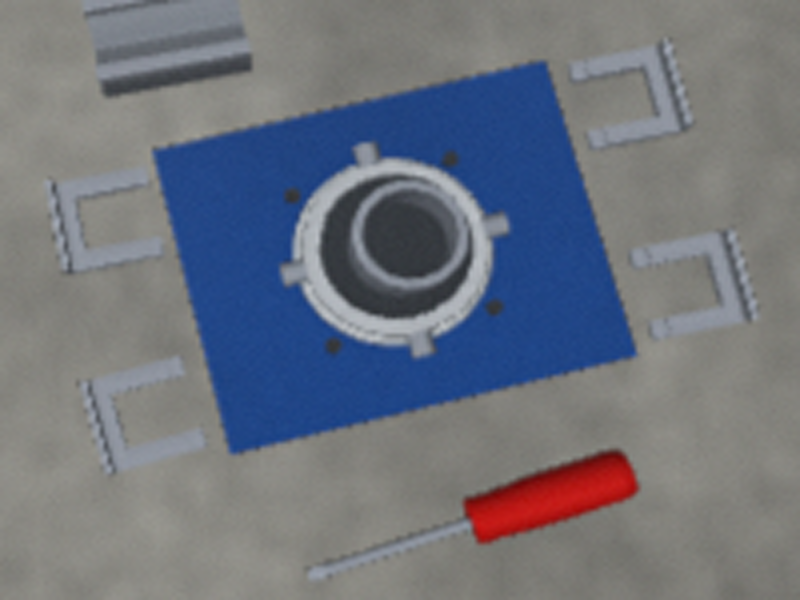

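The plate measures 158–160 × 199–202 mm, as it should. Its centre is about (0.524,-0.028) and its yaw is 13.1°. The crop shows four steel shims, with their tips just off the plate. The corners come out at c1 (0.563,0.067), c2 (0.602,-0.096), c3 (0.447,0.040) and c4 (0.485,-0.123). I'll move above c1, close the fingers and align the tool with the plate.

step_arm --offset '[[0.022,-0.04,0],[0.044,-0.08,0],[0.066,-0.12,0],[0.088,-0.16,0],[0.11,-0.2,0],[0.132,-0.24,0],[0.154,-0.28,0],[0.176,-0.32,0]]' --angular '[[0,0,-6],[0,0,-12],[0,0,-18],[0,0,-24],[0,0,-30],[0,0,-36],[0,0,-43],[0,0,-50]]' --grip '[0,0,0,0,0,0,0,0]'

```text
time: 0.9
ee_pos: [0.4577, 0.2363, 0.2039]
ee_rot: [[0.974, 0.224, -0.0], [0.224, -0.974, 0.0], [-0.0, -0.0, -1.0]]
wrist_force: [1.7, 0.5, 0.1]
finger_gap: 0.0271
```

step_arm --offset '[[0.025,-0.04,-0.01],[0.05,-0.08,-0.02],[0.08,-0.13,-0.05],[0.106,-0.171,-0.09],[0.106,-0.171,-0.13],[0.106,-0.171,-0.15],[0.106,-0.171,-0.163],[0.106,-0.171,-0.163]]' --angular '[[0,0,0],[0,0,0],[0,0,0],[0,0,0],[0,0,0],[0,0,0],[0,0,0],[0,0,0]]' --grip '[0,0,0,0,0,0,0,0]'

```text
time: 1.7
ee_pos: [0.5618, 0.0673, 0.0393]
ee_rot: [[0.973, 0.229, -0.004], [0.229, -0.973, -0.001], [-0.004, -0.0, -1.0]]
wrist_force: [-0.2, -0.2, 0.3]
finger_gap: 0.0001
```

step_arm --offset '[[0,0,-0.004],[0,0,-0.008],[0,0,-0.01],[0,0,-0.011],[0,0,-0.012],[0,0,-0.013],[0,0,-0.014],[0,0,-0.014]]' --angular '[[0,0,0],[0,0,0],[0,0,0],[0,0,0],[0,0,0],[0,0,0],[0,0,0],[0,0,0]]' --grip '[0,0,0,0,0,0,0,0]'

```text
time: 2.5
ee_pos: [0.5632, 0.0671, 0.0268]
ee_rot: [[0.973, 0.229, -0.0], [0.229, -0.973, -0.0], [-0.0, -0.0, -1.0]]
wrist_force: [0.0, -0.2, 0.1]
finger_gap: 0.0008
```

step_arm --offset '[[0,0,-0.0005],[0,0,-0.001],[0,0,-0.0015],[0,0,-0.002],[0,0,-0.0025],[0,0,-0.003],[0,0,-0.003],[0,0,-0.003]]' --angular '[[0,0,0],[0,0,0],[0,0,0],[0,0,0],[0,0,0],[0,0,0],[0,0,0],[0,0,0]]' --grip '[0,0,0,0,0,0,0,0]'

```text
time: 3.3
ee_pos: [0.5633, 0.0671, 0.0239]
ee_rot: [[0.973, 0.229, 0.0], [0.229, -0.973, -0.0], [-0.0, 0.0, -1.0]]
wrist_force: [0.2, -0.4, -0.8]
finger_gap: 0.0004
```

Run:
```python
from h import *
a=camera("side");b=camera("wrist");print(readout.get_obs()["wrist_force"],readout.get_obs()["ft_torque"])
a=cv2.resize(a[180:380,140:420],None,fx=2,fy=2,interpolation=cv2.INTER_CUBIC)
cv2.imwrite("pics/s1.png",a)
```

```text
[0.39549065 0.04242771 1.05627877] [-0.05612018  0.01355792  0.0227775 ]
```

View pics/s1.png

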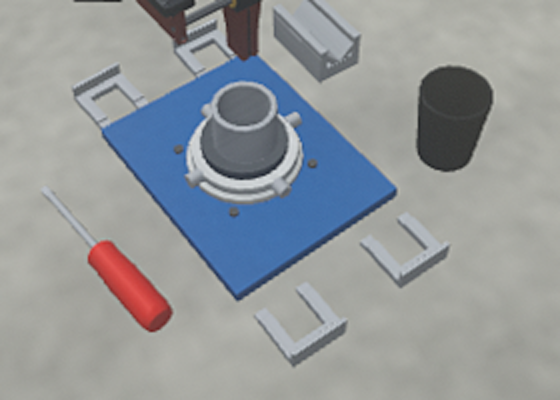

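The dark-red finger sits at crop (245,50), right at the far-left plate corner, and there is another red part at (165,15). I'll project the expected tip and check the full view.

Run:
```python
from h import *
o=readout.get_obs();print(o["ee_pos"],o["finger_gap"])
i=camera_info("side");R=np.array(i["R"]);t=np.array(i["t"]);K=np.array(i["intrinsics"])
img=camera("side")
def pr(X):
    c=K@(R@np.array(X)+t);return c[:2]/c[2]
p=np.array(o["ee_pos"])
Rt=np.array(o["ee_rot"])
c=[pr(p+Rt@[sx*.0135,sy*.01,.008]) for sx,sy in((1,1),(1,-1),(-1,-1),(-1,1))]
print(np.round(c,1).tolist())
big=cv2.resize(img[60:300,120:400],None,fx=2.5,fy=2.5,interpolation=cv2.INTER_CUBIC)
q=((np.array(c)-[120,60])*2.5).astype(int)
cv2.polylines(big,[q.reshape(-1,1,2)],True,(0,255,0),1)
w=camera("wrist")
cv2.imwrite("pics/s2.png",cv2.resize(np.hstack([cv2.resize(big,(560,480)),cv2.resize(w,(560,480))]),(800,343)))
```

```text
[0.56329209 0.06715784 0.02396696] 0.0006143125998780512
[[270.4, 215.2], [263.9, 208.9], [251.9, 215.4], [258.4, 221.9]]
```

View pics/s2.png

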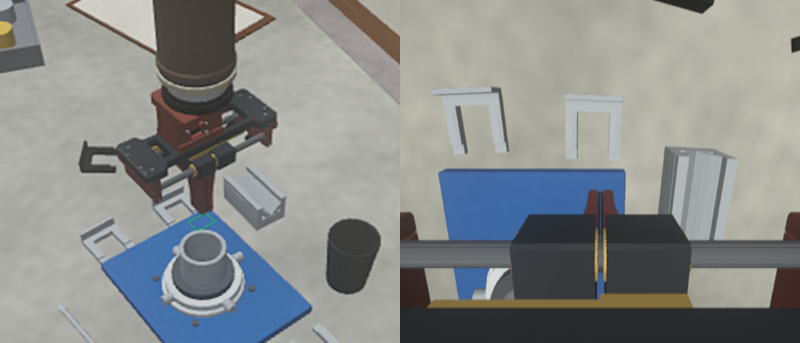

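Run:
```python
from h import *
o=readout.get_obs();p=np.array(o["ee_pos"]);Rt=np.array(o["ee_rot"])
i=camera_info("wrist");R=np.array(i["R"]);t=np.array(i["t"]);K=np.array(i["intrinsics"])
def pr(X):
    c=K@(R@np.array(X)+t);return np.round(c[:2]/c[2],1)
print("cam",-R.T@t-p)
img=camera("wrist")
for d in(-.008,0.,.008): print(d,[pr(p+Rt@[sx*.0135,sy*.01,d]).tolist() for sx,sy in((1,1),(1,-1),(-1,-1),(-1,1))])
r,P=plate("wrist",img);
b=np.array([.974,.227,0]);n=np.array([-.227,.974,0]);c0=np.array([.524,-.028,.02])
cs=[pr(c0+s*.08*b+q*.1*n).tolist() for s,q in((1,1),(-1,1),(-1,-1))]
print("plate corners",cs)
cv2.imwrite("pics/w3.png",cv2.resize(img[160:330,180:380],None,fx=4,fy=3.5,interpolation=cv2.INTER_CUBIC))
```

```text
cam [-0.0157581   0.06638151  0.1806302 ]
-0.008 [[303.4, 259.5], [303.9, 227.2], [256.8, 227.3], [257.5, 259.6]]
0.0 [[302.4, 254.0], [303.0, 222.9], [257.8, 223.0], [258.4, 254.1]]
0.008 [[301.6, 249.0], [302.1, 219.0], [258.6, 219.1], [259.2, 249.1]]
plate corners [[313.7, 211.1], [48.8, 210.9], [96.8, 463.4]]
```

View pics/w3.png

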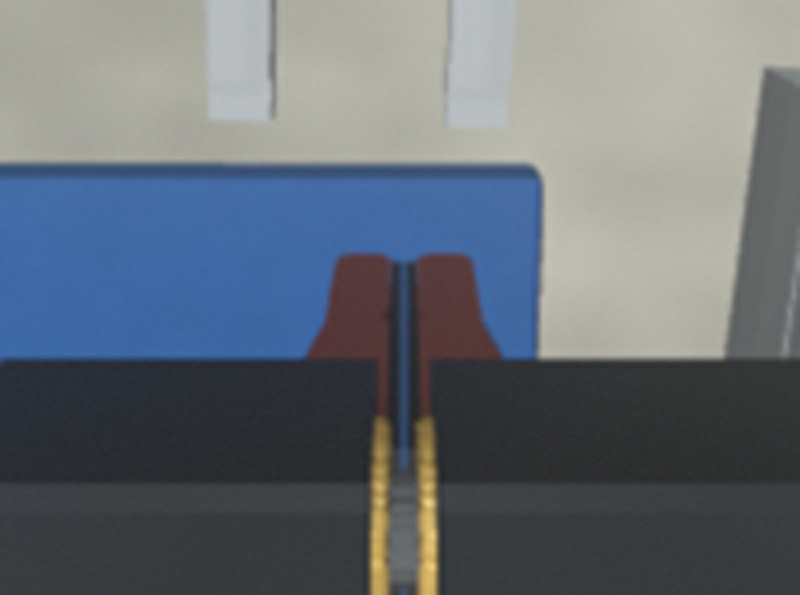

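Plate corner in the wrist view is at about (315,209), against a predicted (314,211), so the plate fit holds. The fingertips' front edge is at row 233 instead of 219, and in the side view they sit too high as well. They therefore look about 10–20 mm above the plate, which fits the zero force. I'll keep descending under guard.

step_arm --offset '[[0,0,-0.001],[0,0,-0.002],[0,0,-0.003],[0,0,-0.004],[0,0,-0.005],[0,0,-0.005],[0,0,-0.005],[0,0,-0.005]]' --angular '[[0,0,0],[0,0,0],[0,0,0],[0,0,0],[0,0,0],[0,0,0],[0,0,0],[0,0,0]]' --grip '[0,0,0,0,0,0,0,0]'

```text
time: 4.35
ee_pos: [0.5633, 0.0671, 0.019]
ee_rot: [[0.973, 0.229, 0.0], [0.229, -0.973, 0.0], [0.0, -0.0, -1.0]]
wrist_force: [0.1, -0.0, -0.2]
finger_gap: 0.0005
```

step_arm --offset '[[0,0,-0.0005],[0,0,-0.001],[0,0,-0.0015],[0,0,-0.002],[0,0,-0.0025],[0,0,-0.003],[0,0,-0.003],[0,0,-0.003]]' --angular '[[0,0,0],[0,0,0],[0,0,0],[0,0,0],[0,0,0],[0,0,0],[0,0,0],[0,0,0]]' --grip '[0,0,0,0,0,0,0,0]'

```text
time: 5.15
ee_pos: [0.5633, 0.0671, 0.0159]
ee_rot: [[0.973, 0.229, 0.0], [0.229, -0.973, -0.0], [0.0, 0.0, -1.0]]
wrist_force: [-0.2, -0.6, 0.3]
finger_gap: 0.0006
```

Run:
```python
from h import *
o=readout.get_obs();print(o["ee_pos"],o["wrist_force"],o["ft_torque"])
a=camera("side");b=camera("wrist")
cv2.imwrite("pics/m4.png",np.hstack([cv2.resize(a[160:260,200:320],(400,333),interpolation=cv2.INTER_CUBIC),cv2.resize(b[180:270,230:330],(400,333),interpolation=cv2.INTER_CUBIC)]))
```

```text
[0.56328196 0.06710487 0.0159478 ] [-0.24872557 -0.57902903  0.26467712] [-0.08196153  0.03197197 -0.01052446]
```

View pics/m4.png

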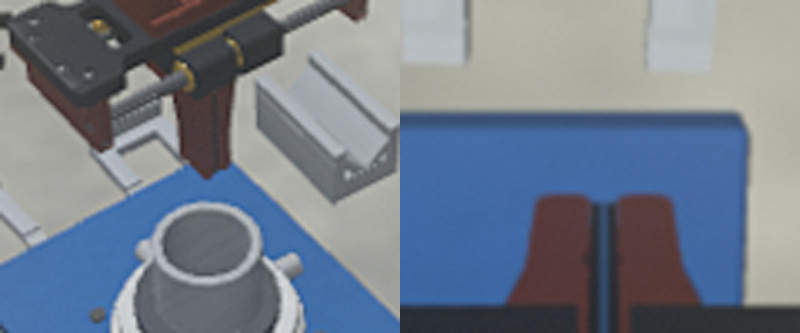

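Still no contact. Tip in side view is at about (264,211), while the nominal prediction is (264,221). Wrist and side views both put the real tips about 15–25 mm above nominal. Keep descending under guard.

step_arm --offset '[[0,0,-0.0005],[0,0,-0.001],[0,0,-0.0015],[0,0,-0.002],[0,0,-0.0025],[0,0,-0.003],[0,0,-0.0035],[0,0,-0.004]]' --angular '[[0,0,0],[0,0,0],[0,0,0],[0,0,0],[0,0,0],[0,0,0],[0,0,0],[0,0,0]]' --grip '[0,0,0,0,0,0,0,0]'

```text
time: 6.05
ee_pos: [0.5633, 0.0671, 0.0119]
ee_rot: [[0.973, 0.229, -0.0], [0.229, -0.973, -0.0], [-0.0, 0.0, -1.0]]
wrist_force: [0.5, -1.4, 0.2]
finger_gap: 0.0003
```

step_arm --offset '[[0,0,-0.0005],[0,0,-0.001],[0,0,-0.0015],[0,0,-0.002],[0,0,-0.0025],[0,0,-0.003],[0,0,-0.003],[0,0,-0.003]]' --angular '[[0,0,0],[0,0,0],[0,0,0],[0,0,0],[0,0,0],[0,0,0],[0,0,0],[0,0,0]]' --grip '[0,0,0,0,0,0,0,0]'

```text
time: 6.85
ee_pos: [0.5633, 0.0671, 0.0089]
ee_rot: [[0.973, 0.229, -0.0], [0.229, -0.973, -0.0], [-0.0, 0.0, -1.0]]
wrist_force: [-0.1, 0.1, 0.5]
finger_gap: 0.0003
```

Run:
```python
from h import *
o=readout.get_obs();print(o["ee_pos"],o["wrist_force"],o["ft_torque"],np.round(o["tau"],2))
a=camera("side");b=camera("wrist")
cv2.imwrite("pics/m5.png",np.hstack([cv2.resize(a[160:260,200:320],(400,333),interpolation=cv2.INTER_CUBIC),cv2.resize(b[180:270,230:330],(400,333),interpolation=cv2.INTER_CUBIC)]))
```

```text
[0.56326417 0.06712407 0.0089351 ] [-0.13749415  0.05581482  0.53534235] [-0.0452932   0.0293086   0.05923936] [-0.000e+00 -5.763e+01  5.840e+00 -1.969e+01 -3.000e-02  3.000e-02
  0.000e+00]
```

View pics/m5.png

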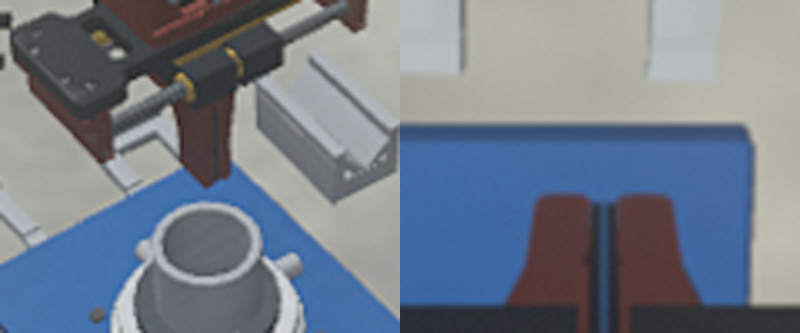

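Tip lowest corner moved from crop row 177 to 187, and it still needs an estimated 3–8 mm to touch. I've viewed 8 pictures so far. Continue.

step_arm --offset '[[0,0,-0.0005],[0,0,-0.001],[0,0,-0.0015],[0,0,-0.002],[0,0,-0.0025],[0,0,-0.003],[0,0,-0.003],[0,0,-0.003]]' --angular '[[0,0,0],[0,0,0],[0,0,0],[0,0,0],[0,0,0],[0,0,0],[0,0,0],[0,0,0]]' --grip '[0,0,0,0,0,0,0,0]'

```text
time: 7.75
ee_pos: [0.5633, 0.0672, 0.006]
ee_rot: [[0.973, 0.229, 0.0], [0.229, -0.973, 0.0], [0.0, -0.0, -1.0]]
wrist_force: [0.5, 0.2, -0.2]
finger_gap: 0.0006
```

step_arm --offset '[[0,0,-0.0005],[0,0,-0.001],[0,0,-0.0015],[0,0,-0.002],[0,0,-0.0025],[0,0,-0.003],[0,0,-0.003],[0,0,-0.003]]' --angular '[[0,0,0],[0,0,0],[0,0,0],[0,0,0],[0,0,0],[0,0,0],[0,0,0],[0,0,0]]' --grip '[0,0,0,0,0,0,0,0]'

```text
time: 8.55
ee_pos: [0.5633, 0.0672, 0.003]
ee_rot: [[0.973, 0.229, 0.0], [0.229, -0.973, 0.0], [0.0, -0.0, -1.0]]
wrist_force: [0.4, 0.1, 0.6]
finger_gap: 0.0004
```

step_arm --offset '[[0,0,-0.0005],[0,0,-0.001],[0,0,-0.0015],[0,0,-0.002],[0,0,-0.0025],[0,0,-0.003],[0,0,-0.003],[0,0,-0.003]]' --angular '[[0,0,0],[0,0,0],[0,0,0],[0,0,0],[0,0,0],[0,0,0],[0,0,0],[0,0,0]]' --grip '[0,0,0,0,0,0,0,0]'

```text
time: 9.35
ee_pos: [0.5634, 0.0673, 0.0001]
ee_rot: [[0.973, 0.229, 0.0], [0.229, -0.973, 0.0], [0.0, -0.0, -1.0]]
wrist_force: [-0.9, 0.5, 4.9]
finger_gap: 0.0003
```

Run:
```python
from h import *
o=readout.get_obs();print(o["ee_pos"],o["wrist_force"])
i=camera_info("wrist");R=np.array(i["R"]);t=np.array(i["t"]);print("cam",-R.T@t-np.array(o["ee_pos"]))
a=camera("side");b=camera("wrist")
r,P=plate("wrist",b);print(r)
cv2.imwrite("pics/m6.png",np.hstack([cv2.resize(a[160:260,200:320],(400,333),interpolation=cv2.INTER_CUBIC),cv2.resize(b,(400,333),interpolation=cv2.INTER_CUBIC)]))
```

```text
[5.63447326e-01 6.72563250e-02 1.27608943e-04] [-0.90399448  0.52864966  4.91254201]
cam [-0.01580929  0.06635814  0.18062462]
((0.5070498585700989, 0.051095303148031235), (0.15787801146507263, 0.04419449344277382), 13.150076866149902)
```

View pics/m6.png

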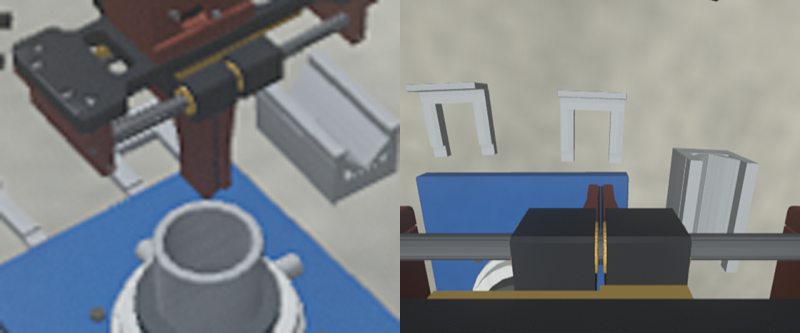

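Contact: 4.9 N at TCP z≈0.000, with the tip visibly on the plate. So the real fingertip lies about 18–20 mm higher than the nominal figure. I'll press 1.5 mm further to get the stiffness.

step_arm --offset '[[0,0,-0.0005],[0,0,-0.0005],[0,0,-0.001],[0,0,-0.001],[0,0,-0.0015],[0,0,-0.0015],[0,0,-0.0015],[0,0,-0.0015]]' --angular '[[0,0,0],[0,0,0],[0,0,0],[0,0,0],[0,0,0],[0,0,0],[0,0,0],[0,0,0]]' --grip '[0,0,0,0,0,0,0,0]'

```text
time: 10.25
ee_pos: [0.5636, 0.0673, -0.0014]
ee_rot: [[0.973, 0.229, 0.001], [0.229, -0.973, 0.0], [0.001, -0.0, -1.0]]
wrist_force: [-0.2, 0.6, 6.0]
finger_gap: 0.0005
```

step_arm --offset '[[0,0,-0.0005],[0,0,-0.001],[0,0,-0.001],[0,0,-0.001],[0,0,-0.001],[0,0,-0.001],[0,0,-0.001],[0,0,-0.001]]' --angular '[[0,0,0],[0,0,0],[0,0,0],[0,0,0],[0,0,0],[0,0,0],[0,0,0],[0,0,0]]' --grip '[0,0,0,0,0,0,0,0]'

```text
time: 11.05
ee_pos: [0.5636, 0.0674, -0.0022]
ee_rot: [[0.973, 0.229, 0.001], [0.229, -0.973, 0.0], [0.001, -0.0, -1.0]]
wrist_force: [-0.5, 2.2, 7.1]
finger_gap: 0.0005
```

Run:
```python
from h import *
o=readout.get_obs();print(o["ee_pos"],o["wrist_force"])
a=camera("side");b=camera("wrist");cv2.imwrite("pics/sd.png",a);cv2.imwrite("pics/wd.png",b)
g0=cv2.cvtColor(cv2.imread("pics/side0.png"),6);g1=cv2.cvtColor(a,6)
P=[]
for n,(x,y) in dict(c1=(265,206),c2=(337,272),c3=(193,245),c4=(261,326)).items():
    s=12 if n!="c1" else 8
    T=g0[y-s:y+s,x-s:x+s].astype(np.float32);S=g1[y-s:y+s,x-s:x+s].astype(np.float32)
    print(n,cv2.phaseCorrelate(T,S,cv2.createHanningWindow((2*s,2*s),cv2.CV_32F)))
```

```text
[ 0.56362824  0.06744023 -0.00223998] [-0.54128991  2.18415075  7.12077673]
c1 ((0.16899377160229534, -0.4201159428688257), 0.9968778295442462)
c2 ((0.1753175024573892, 0.1644771860924159), 0.9861892826027341)
c3 ((-0.11698417695056662, -0.13611178041907301), 0.8986359801557329)
c4 ((0.05768820718404477, -1.589465852900645), 0.9079939300815264)
```

Soft corner found. At c1 the force grows only about 1 N/mm, and the opposite corner c4 rises 1.6 px (about 4 mm). I won't press the other corners, since sound corners can't show this. Now I'll lift and measure shim_1, the cup and the V-block.

step_arm --offset '[[0,0,0.003],[0,0,0.006],[0,0,0.015],[-0.002,0.01,0.03],[-0.005,0.02,0.05],[-0.008,0.03,0.07],[-0.01,0.04,0.08],[-0.01,0.04,0.08]]' --angular '[[0,0,0],[0,0,0],[0,0,0],[0,0,0],[0,0,0],[0,0,0],[0,0,0],[0,0,0]]' --grip '[0,0,0,0,0,0,0,0]'

```text
time: 11.95
ee_pos: [0.5539, 0.1098, 0.0793]
ee_rot: [[0.973, 0.232, 0.003], [0.232, -0.973, 0.002], [0.003, -0.001, -1.0]]
wrist_force: [0.3, 0.2, -0.3]
finger_gap: 0.0006
```

```bash
cat >> h.py <<'E'
b=np.array([.974,.227]);n=np.array([-.227,.974]);c0=np.array([.524,-.028])
def tobase(p): d=np.array(p)[:2]-c0; return np.round([d@b,d@n],4).tolist()
def topx(i,x,y,z):
    X=np.r_[c0+x*b+y*n,z];c=np.array(i["intrinsics"])@(np.array(i["R"])@X+np.array(i["t"]));return c[:2]/c[2]
E
python3 - <<'E'
from h import *
o=readout.get_obs();print(o["ee_pos"],tobase(o["ee_pos"]),o["wrist_force"])
i=camera_info("wrist");img=camera("wrist")
r,P=plate("wrist",img);print("plate",r)
# rectified bench-plane map (z=7.4mm), 4 px/mm?  2px/mm: base x -100..100 -> cols, y 60..200 -> rows
X=np.array([[-.11,.09],[.13,.09],[.13,.21],[-.11,.21]]);S=2.5
src=np.float32([topx(i,x,y,.0074) for x,y in X]);dst=np.float32([[(x+.11)*1000*S,(y-.09)*1000*S] for x,y in X])
w=cv2.warpPerspective(img,cv2.getPerspectiveTransform(src,dst),(600,300))
t=cv2.imread("pics/top0.png")
for nm,uv,z in(("cuptop",(324,143),.075),("cupbase",(319,161),0.),("blk",(242,175),.038),("blkR",(263,180),.038),("blkL",(222,184),.038),("blkN",(263,184),.038)): print(nm,tobase(ray("top",uv,z)))
for k in range(0,600,50): cv2.putText(w,str(int(k/S-110)),(k,8),0,.3,(0,0,255));cv2.line(w,(k,10),(k,14),(0,0,255))
for k in range(0,300,25): cv2.putText(w,str(int(k/S+90)),(0,k),0,.3,(0,0,255))
cv2.imwrite("pics/rect.png",np.vstack([w]))
E
```

```text
[0.55391063 0.10977531 0.07925771] [0.0604, 0.1274] [ 0.33493337  0.17349882 -0.26595163]
plate ((0.48990076780319214, 0.04522331431508064), (0.12190553545951843, 0.04637160524725914), 13.226633071899414)
cuptop [0.1534, -0.0857]
cupbase [0.1432, -0.0838]
blk [0.141, 0.0768]
blkR [0.1215, 0.0399]
blkL [0.1328, 0.1182]
blkN [0.1138, 0.0418]
```

View pics/rect.png

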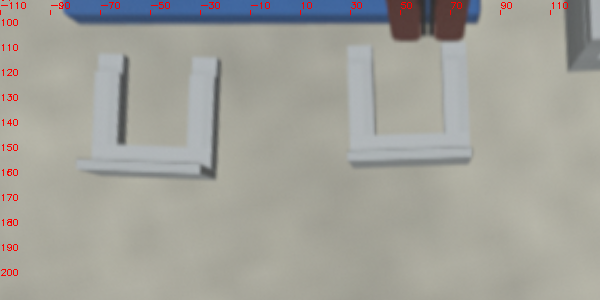

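Shim_1 in the base frame: leg tips y≈108, lip y≈153–157, centre x≈53, square within about 1–2°. That fits its 45/48 mm sizes and the 6–16 mm gap. The V-block is 38 mm high and starts at x≈114, so the body clears it. I'll go behind the lip and down.

step_arm --offset '[[-0.007,0.018,0],[-0.014,0.036,0],[-0.0196,0.0515,0],[-0.0196,0.0515,-0.03],[-0.0196,0.0515,-0.055],[-0.0196,0.0515,-0.075],[-0.0196,0.0515,-0.085],[-0.0196,0.0515,-0.087]]' --angular '[[0,0,0],[0,0,0],[0,0,0],[0,0,0],[0,0,0],[0,0,0],[0,0,0],[0,0,0]]' --grip '[0,0,0,0,0,0,0,0]'

```text
time: 12.8
ee_pos: [0.5326, 0.1576, -0.0112]
ee_rot: [[0.973, 0.229, -0.003], [0.229, -0.973, -0.002], [-0.003, 0.001, -1.0]]
wrist_force: [-0.2, 0.1, -0.8]
finger_gap: 0.0004
```

step_arm --offset '[[0,0,-0.001],[0,0,-0.002],[0,0,-0.003],[0,0,-0.003],[0,0,-0.003],[0,0,-0.003],[0,0,-0.003],[0,0,-0.003]]' --angular '[[0,0,0],[0,0,0],[0,0,0],[0,0,0],[0,0,0],[0,0,0],[0,0,0],[0,0,0]]' --grip '[0,0,0,0,0,0,0,0]'

```text
time: 13.6
ee_pos: [0.5337, 0.1587, -0.0125]
ee_rot: [[0.973, 0.229, 0.0], [0.229, -0.973, 0.0], [0.0, -0.0, -1.0]]
wrist_force: [0.2, -0.4, 0.7]
finger_gap: 0.0002
```

TCP is at base (51.8,179.6), tip about 4.5 mm above the bench. Push 50 mm along −y.

step_arm --offset '[[0.0025,-0.0085,0],[0.004,-0.0145,0],[0.0052,-0.02,0],[0.0066,-0.026,0],[0.0081,-0.032,0],[0.0096,-0.038,0],[0.011,-0.0438,0],[0.0123,-0.0487,0]]' --angular '[[0,0,0],[0,0,0],[0,0,0],[0,0,0],[0,0,0],[0,0,0],[0,0,0],[0,0,0]]' --grip '[0,0,0,0,0,0,0,0]'

```text
time: 14.4
ee_pos: [0.5461, 0.1093, -0.0125]
ee_rot: [[0.973, 0.229, 0.0], [0.229, -0.973, -0.0], [-0.0, 0.0, -1.0]]
wrist_force: [-0.3, 1.3, 0.2]
finger_gap: 0.0006
```

Run:
```python
from h import *
o=readout.get_obs();print(tobase(o["ee_pos"]),o["ee_pos"][2],o["wrist_force"])
i=camera_info("top");img=camera("top")
r,P=plate("top",img);print("plate",r)
i=camera_info("side");img=camera("side")
X=np.array([[-.11,.04],[.13,.04],[.13,.16],[-.11,.16]]);S=2.5
src=np.float32([topx(i,x,y,.0074) for x,y in X]);dst=np.float32([[(x+.11)*1000*S,(y-.04)*1000*S] for x,y in X])
w=cv2.warpPerspective(img,cv2.getPerspectiveTransform(src,dst),(600,300))
i=camera_info("wrist");img=camera("wrist")
src=np.float32([topx(i,x,y,.0074) for x,y in X])
w2=cv2.warpPerspective(img,cv2.getPerspectiveTransform(src,dst),(600,300))
cv2.imwrite("pics/push.png",np.vstack([w,w2]))
```

```text
[0.0527, 0.1287] -0.01253083574110677 [-0.2851712   1.30437882  0.22283357]
plate ((0.524383544921875, -0.026286177337169647), (0.1580936461687088, 0.19844061136245728), 13.24477481842041)
```

View pics/push.png

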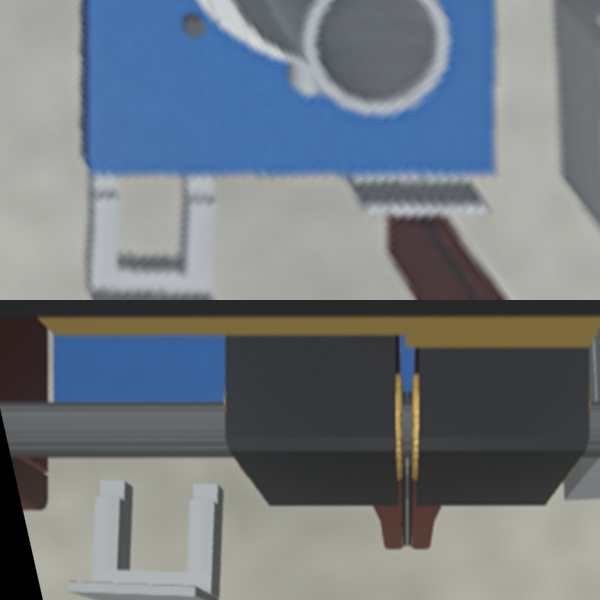

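Shim_1 has slid under the plate and is square, with its lip (upper picture, row ~205) about 14 mm short of the edge. The plate has not moved. Push 12 mm, then finish finely.

step_arm --offset '[[0.0005,-0.002,0],[0.001,-0.004,0],[0.0014,-0.006,0],[0.0018,-0.008,0],[0.0023,-0.01,0],[0.0025,-0.011,0],[0.0027,-0.0117,0],[0.0027,-0.0117,0]]' --angular '[[0,0,0],[0,0,0],[0,0,0],[0,0,0],[0,0,0],[0,0,0],[0,0,0],[0,0,0]]' --grip '[0,0,0,0,0,0,0,0]'

```text
time: 15.35
ee_pos: [0.5488, 0.0981, -0.0125]
ee_rot: [[0.973, 0.229, 0.0], [0.229, -0.973, -0.0], [0.0, 0.0, -1.0]]
wrist_force: [-0.0, 0.2, -0.8]
finger_gap: 0.0004
```

step_arm --offset '[[0.0001,-0.0005,0],[0.0002,-0.001,0],[0.0003,-0.0015,0],[0.0005,-0.002,0],[0.0005,-0.002,0],[0.0005,-0.002,0],[0.0005,-0.002,0],[0.0005,-0.002,0]]' --angular '[[0,0,0],[0,0,0],[0,0,0],[0,0,0],[0,0,0],[0,0,0],[0,0,0],[0,0,0]]' --grip '[0,0,0,0,0,0,0,0]'

```text
time: 16.15
ee_pos: [0.549, 0.0967, -0.0125]
ee_rot: [[0.973, 0.23, -0.0], [0.23, -0.973, 0.0], [-0.0, -0.001, -1.0]]
wrist_force: [-1.3, 4.3, 1.1]
finger_gap: 0.0004
```

Base y=115.8, force up to 4.5 N and the motion is lagging, which fits the lip meeting the edge. A small nudge will confirm.

step_arm --offset '[[0.0001,-0.0005,0],[0.0002,-0.001,0],[0.0002,-0.001,0],[0.0002,-0.001,0],[0.0002,-0.001,0],[0.0002,-0.001,0],[0.0002,-0.001,0],[0.0002,-0.001,0]]' --angular '[[0,0,0],[0,0,0],[0,0,0],[0,0,0],[0,0,0],[0,0,0],[0,0,0],[0,0,0]]' --grip '[0,0,0,0,0,0,0,0]'

```text
time: 16.95
ee_pos: [0.549, 0.0967, -0.0125]
ee_rot: [[0.973, 0.23, -0.001], [0.23, -0.973, 0.001], [-0.0, -0.002, -1.0]]
wrist_force: [-2.2, 5.7, 2.4]
finger_gap: 0.0001
```

Motion stopped and the force is rising, so the lip is on the edge. Back off, lift and look.

step_arm --offset '[[-0.001,0.004,0],[-0.0025,0.012,0],[-0.0045,0.0195,0],[-0.0045,0.0195,0.02],[-0.0045,0.0195,0.05],[-0.0045,0.0195,0.08],[-0.0045,0.0195,0.1],[-0.0045,0.0195,0.1]]' --angular '[[0,0,0],[0,0,0],[0,0,0],[0,0,0],[0,0,0],[0,0,0],[0,0,0],[0,0,0]]' --grip '[0,0,0,0,0,0,0,0]'

```text
time: 17.75
ee_pos: [0.5467, 0.1154, 0.0902]
ee_rot: [[0.973, 0.229, 0.005], [0.229, -0.973, 0.002], [0.005, -0.0, -1.0]]
wrist_force: [1.0, -0.2, 0.5]
finger_gap: 0.0007
```

Run:
```python
from h import *
o=readout.get_obs();print(o["ee_pos"],tobase(o["ee_pos"]),o["wrist_force"])
img=camera("top");r,P=plate("top",img);print("plate",r)
i=camera_info("side");a=camera("side");r,P=plate("side",a);print("plate side",r)
X=np.array([[-.11,.04],[.13,.04],[.13,.16],[-.11,.16]]);S=2.5
src=np.float32([topx(i,x,y,.02) for x,y in X]);dst=np.float32([[(x+.11)*1000*S,(y-.04)*1000*S] for x,y in X])
w=cv2.warpPerspective(a,cv2.getPerspectiveTransform(src,dst),(600,300))
cv2.imwrite("pics/home.png",w)
```

```text
[0.54672328 0.11542106 0.09022046] [0.0547, 0.1345] [ 1.0336489  -0.18714189  0.45078628]
plate ((0.5244431495666504, -0.02631097286939621), (0.15813879668712616, 0.198143869638443), 13.142800331115723)
plate side ((0.5239301323890686, -0.030377261340618134), (0.1600423902273178, 0.2016143947839737), 13.104698181152344)
```

View pics/home.png

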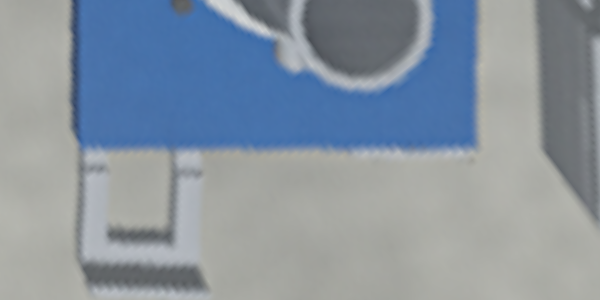

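Lip now lies flush along the plate's edge (row ~150, cols 353–475, so x centre ≈55–56, limits 44–60). Plate is unmoved to within 0.1 mm. That is all 12 pictures. Now press corner_1 again.

step_arm --offset '[[0.006,-0.016,0],[0.012,-0.032,0],[0.018,-0.048,0],[0.018,-0.048,-0.03],[0.018,-0.048,-0.055],[0.018,-0.048,-0.07],[0.018,-0.048,-0.077],[0.018,-0.048,-0.077]]' --angular '[[0,0,0],[0,0,0],[0,0,0],[0,0,0],[0,0,0],[0,0,0],[0,0,0],[0,0,0]]' --grip '[0,0,0,0,0,0,0,0]'

```text
time: 18.65
ee_pos: [0.562, 0.0666, 0.0093]
ee_rot: [[0.973, 0.229, -0.002], [0.229, -0.973, -0.001], [-0.002, 0.0, -1.0]]
wrist_force: [-0.2, -0.2, 0.2]
finger_gap: 0.0006
```

step_arm --offset '[[0,0,-0.001],[0,0,-0.002],[0,0,-0.003],[0,0,-0.004],[0,0,-0.0045],[0,0,-0.005],[0,0,-0.0055],[0,0,-0.006]]' --angular '[[0,0,0],[0,0,0],[0,0,0],[0,0,0],[0,0,0],[0,0,0],[0,0,0],[0,0,0]]' --grip '[0,0,0,0,0,0,0,0]'

```text
time: 19.45
ee_pos: [0.5629, 0.0667, 0.0044]
ee_rot: [[0.973, 0.229, 0.0], [0.229, -0.973, 0.0], [0.0, -0.0, -1.0]]
wrist_force: [-0.5, 0.8, 0.7]
finger_gap: 0.0003
```

step_arm --offset '[[0,0,-0.0005],[0,0,-0.0005],[0,0,-0.001],[0,0,-0.001],[0,0,-0.0015],[0,0,-0.0015],[0,0,-0.002],[0,0,-0.002]]' --angular '[[0,0,0],[0,0,0],[0,0,0],[0,0,0],[0,0,0],[0,0,0],[0,0,0],[0,0,0]]' --grip '[0,0,0,0,0,0,0,0]'

```text
time: 20.25
ee_pos: [0.5628, 0.0667, 0.0024]
ee_rot: [[0.973, 0.229, -0.0], [0.229, -0.973, 0.0], [-0.0, -0.0, -1.0]]
wrist_force: [-1.1, 0.2, 0.4]
finger_gap: 0.0003
```

step_arm --offset '[[0,0,-0.0005],[0,0,-0.0005],[0,0,-0.001],[0,0,-0.001],[0,0,-0.0015],[0,0,-0.0015],[0,0,-0.0015],[0,0,-0.0015]]' --angular '[[0,0,0],[0,0,0],[0,0,0],[0,0,0],[0,0,0],[0,0,0],[0,0,0],[0,0,0]]' --grip '[0,0,0,0,0,0,0,0]'

```text
time: 21.05
ee_pos: [0.563, 0.0668, 0.0012]
ee_rot: [[0.973, 0.229, 0.0], [0.229, -0.973, 0.0], [0.0, -0.0, -1.0]]
wrist_force: [-1.0, -0.3, 5.4]
finger_gap: 0.0002
```

step_arm --offset '[[0,0,-0.0005],[0,0,-0.001],[0,0,-0.001],[0,0,-0.0015],[0,0,-0.0015],[0,0,-0.0015],[0,0,-0.0015],[0,0,-0.0015]]' --angular '[[0,0,0],[0,0,0],[0,0,0],[0,0,0],[0,0,0],[0,0,0],[0,0,0],[0,0,0]]' --grip '[0,0,0,0,0,0,0,0]'

```text
time: 21.85
ee_pos: [0.563, 0.0668, 0.0011]
ee_rot: [[0.973, 0.229, 0.0], [0.229, -0.973, 0.001], [0.001, -0.001, -1.0]]
wrist_force: [-6.9, 0.1, 19.9]
finger_gap: 0.0006
```

Firm: the force went from 5.4 to 19.9 N for 0.1 mm of give. Now lift clear and verify numerically.

step_arm --offset '[[0,0,0.002],[0,0,0.006],[0,0,0.02],[0,0.01,0.05],[-0.01,0.03,0.08],[-0.02,0.06,0.11],[-0.03,0.09,0.14],[-0.03,0.09,0.14]]' --angular '[[0,0,0],[0,0,0],[0,0,0],[0,0,0],[0,0,0],[0,0,0],[0,0,0],[0,0,0]]' --grip '[0,0,0,0,0,0,0,0]'

```text
time: 22.65
ee_pos: [0.5338, 0.1625, 0.1439]
ee_rot: [[0.972, 0.235, 0.006], [0.235, -0.972, 0.005], [0.007, -0.004, -1.0]]
wrist_force: [-0.0, -0.2, 0.2]
finger_gap: 0.0004
```

Run:
```python
from h import *
o=readout.get_obs();print(o["ee_pos"],o["wrist_force"])
a=camera("side");r,P=plate("side",a);print("plate side",r)
h=cv2.imread("pics/home.png");i=camera_info("side")
X=np.array([[-.11,.04],[.13,.04],[.13,.16],[-.11,.16]]);S=2.5
src=np.float32([topx(i,x,y,.02) for x,y in X]);dst=np.float32([[(x+.11)*1000*S,(y-.04)*1000*S] for x,y in X])
w=cv2.warpPerspective(a,cv2.getPerspectiveTransform(src,dst),(600,300))
f=lambda m:cv2.cvtColor(m,6)[110:200,340:490].astype(np.float32)
print("lip shift px/2.5mm",cv2.phaseCorrelate(f(h),f(w)))
# scene differences to start
d=cv2.absdiff(cv2.imread("pics/side0.png"),a).max(2);m=cv2.morphologyEx((d>40).astype(np.uint8),2,np.ones((3,3)))
n,l,s,c=cv2.connectedComponentsWithStats(m)
print([(s[k].tolist()) for k in range(1,n) if s[k][4]>10])
```

```text
[0.53378835 0.16246306 0.14392412] [-0.02773478 -0.18179626  0.17079567]
plate side ((0.5239301323890686, -0.030377261340618134), (0.1600423902273178, 0.2016143947839737), 13.104698181152344)
lip shift px/2.5mm ((-0.012205656439149948, -0.05003767865477471), 0.953570937121356)
[[0, 0, 26, 33, 465], [178, 0, 56, 13, 493], [186, 20, 50, 20, 432], [152, 33, 121, 95, 5156], [227, 191, 22, 13, 91]]
```

Plate and lip are unchanged after the press. The only changes in the scene are the arm and shim_1's old place, so I'm handing in.

```bash
python3 -c "
from rig import job
print(job.close_job())"
```

```text
the job is handed in; nothing more can be done
None
```

The soft foot is at corner_1 (far left). I pushed shim_1 home under it, and the corner now stands firm. The job is handed in; the close call gave no verdict.

- **Finding the corner:** pressing corner_1 with 5–7 N dipped it by roughly 4–5 mm, and the opposite corner visibly rose. It was the first corner I pressed and the result was clear, so I did not press the other three.
- **Pushing the shim:** I stopped when the lip met the plate's edge and the push force rose to about 6 N. In the side picture the lip lies flush, about 55–56 mm along the plate's x (limits 44–60 mm).
- **Pressing again:** the force went from 5 to 20 N for about 0.1 mm of give.
- **Last checks:** the plate showed no measurable shift. In the final side picture only the arm and shim_1's old place had changed, and the arm was touching nothing.

**Disagreement:** the closed fingertips touched about 25 mm higher on the tool than the "8 mm ahead of the TCP" given. I found the real contact height by lowering slowly until I felt force, and used that afterwards.

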